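# Hang a charred sample board on the drying rail

## Task

Take the charred sample board out of the slotted rack by the black grip post of its carrier, lift its steel hook over the front lip of the drying rail at the open loading gap, and lower it gently until the hook is fully home behind the lip with its weight on it. Keeping the hook down behind the lip, slide it along the rail under the yellow keeper strip until the board's edge rests against the red stop, then let go so that it hangs on the rail by itself. Do not force, drop or bang it on the rail or the stop, and leave the hung blue sample, the two tiles in the rack, the cork block and the tin alone.

Things in the scene. Friction and masses are not known exactly. Their poses are not given: they have to be found in the camera images.
- carrier: Charred dark board 14 x 140 x 148 mm (x, y, z) in its carrier, about 0.45 kg, upright in a rack slot at the start. Origin: middle of the board's underside; z up, +x the hook's side, y along the width. On the board sits a black clamp block, 40 mm wide (y), z 136 to 162 mm; on that the grip post (post), and behind it the hook (hook). The board's back is x = 7.
- post (a point): Middle of the black grip post (carrier x -4, y 0, z 196 mm), same axes as the carrier. The post is 24 mm wide in y, 20 mm in x (carrier x -14 to 6) and goes from z = 162 to 212. Hold it across y, fingertips at carrier z 175 or higher, so that they pass above the keeper strips.
- hook (a point): Middle of the steel hook's throat, under its crown (carrier x 10.5, y 0, z 158 mm), same axes. Strap 30 mm wide (y): crown 4 mm thick, z 158 to 162; tongue 4 mm thick, x 14 to 18, down to z 128, round tip. The throat from board back to tongue is 7 mm wide. When home, this point lies on the top of the rail's lip, which the throat straddles with 1.5 mm play each way.
- board_edge (a point): Point on the board's +y edge (carrier x 0, y 70, z 90 mm), the edge that comes to rest against the stop; same axes as the carrier.
- rail: Drying rail, fixed, 660 mm long along y: aluminium channel on two grey posts that stand behind it. Origin on the table under the middle of the lip's thickness and of the loading gap; y towards the red stop, +x to the back. Lip 4 mm thick (x -2 to 2), round top; behind it a channel 10 mm wide, 40 mm deep, then a back wall. The front face goes 74 mm down from the lip's top.
- gap (a point): Middle of the loading gap, 205 mm above the table, axes as the rail. The lip's top is 0 to 24 mm ABOVE this point: the rail is clamped to its posts at a height set by hand and NOT measured; find it by feel. The rail is rigid; load rail or stop with no more than about 18 N, and slide under light load only.
- stop_face (a point): Point on the rubber face of the red stop (a fixed bracket before the rail, face 26 mm deep by 106 mm tall), 145 to 235 mm along +y from the middle of the gap; axes as the rail; the face looks to -y.
- hung_sample (a joint): Blue sample in a like carrier, already hanging on the rail with its middle 195 mm to the -y side of the gap's middle (its near edge 125 mm from it). The value is how far it has been pushed along the rail towards +y, m; about 0 at the start, should stay so.
- rack: Slotted plywood sample rack, fixed, 135 x 150 mm, 48 mm tall. Origin at the middle of its underside. Three slots across x at x = -36, 0 and +36 mm, each 16 mm wide and 40 mm deep, floor 8 mm above the table. The carrier stands in one of them with its hook to +x.
- cork_tile: Cork tile 14 x 130 x 80 mm standing in another slot of the rack; origin at its underside. To be left alone.
- mint_tile: Mint-green tile 14 x 130 x 80 mm standing in the third slot of the rack; origin at its underside. To be left alone.
- cork_block: Cork block 90 x 70 x 55 mm on the table on the left; origin at its underside. To be left alone.
- oil_tin: Closed oil tin, 80 mm across and 100 mm tall, on the table on the right; origin at its underside. To be left alone.
- keeper (a point): Middle of the yellow keeper strip on the stop's side, seen from above, axes as the rail, drawn at 215 mm above the table for the lowest setting of the rail (real height 0 to 24 mm more). Strips roof the channel (rail x 0 to 16 mm), undersides 7 and tops 10 mm above the lip's top, except at the gap, rail y -50 to 50 mm: a hook goes in only there and slides under them once home.
Things that resemble listed ones, but are neither listed nor needed, are in the scene too. There is more than one size of the carrier; the job needs the smaller.

How it is judged:
By the outcome, as a careful person would: the job done as asked, in the order asked, and still so for the second after the job is handed in, with the robot touching nothing.
It also fails if it takes over 72 s, if anything falls off the work surface, if the arm or the gripper's body presses on something with over 40 N, if the wrist force passes 120 N, or if a joint passes its speed limit or range.

## Robot

A 6-joint arm with a two-finger parallel gripper is mounted at the origin on the work surface. World frame = base frame: x ahead of the robot, y to its left, z up, the work surface at z = 0. Lengths are in m, angles in rad, forces in N, time in s.
With the tool pointing down it reaches from about 0.35 to 0.775 m from the base axis. Payload 5.5 kg.
Tool frame: the origin (TCP) lies midway between the tips of the shut fingers; the grasp point (between the pads) lies 19 mm behind it; z points along the fingers, y is the line along which they close (so a half turn about z gives the same grasp; the last joint's range is limited). The gripper opens to 85 mm and grips with 20 to 120 N. Pads are 22 mm wide; open, the fingers measure 114 mm over their backs; the gripper's body (76 mm by 85 mm) begins 54 mm behind the grasp point. The pads swing forward as they close: fully open they stand 13 mm farther back than shut.
Start: joints at [1.023, 0.313, 0.046, 1.304, 0, 1.431], TCP at [0.228, 0.528, 0.231] pointing down, gripper open.
Joint ranges: [-2.76, 2.76], [-0.86, 1.69], [-1.03, 1.26], [-2.2, 2.34], [-1.47, 1.5], [-3.14, 3.14]. Speed limits (rad/s): [2.57, 2.57, 3.14, 3.14, 3.14, 3.14].

## Interface

Orientations are given as a unit quaternion [w, x, y, z].
In Python, from workcell import env gives the robot as it stands.
- The arm moves only by the tool move_arm, never from a script. Its argument "targets" is a list of rows, each a list of 3 entries, a list of its own where there are three numbers: the shift along the tool's x, y, z in mm, then the turn, a rotation vector about the tool's x, y, z in units of 10 degrees (1.0 is 10 degrees), then the closure, from -1 (fully open) to 1 (shut). In form: [[[dx, dy, dz], [ax, ay, az], gripper], ...]. A call has 1 to 5 rows; each row is the pose to reach, as a shift and turn from the pose commanded when the call began, along the tool's axes at that moment; what a row does not reach only later rows make up. A row lasts 1/8 s, in which the tool goes at most 62.5 mm and 10.7 degrees, less where a joint would pass 70% of its speed; a pose out of reach is approached as far as the arm can. A call with a gripper value outside its range is refused whole. The fingers move at their own pace and stop on an object; "squeeze" is the grip in N (left out, the last holds). Time passes only in rows, so rows that repeat a pose let the fingers close. It gives the time, the measured TCP pose, the force, the opening and the grip force at its end, in the units of the state.
- env.get_state(): the state, without advancing time (a new reading comes with each control period).
- env.read_camera(name): name is "scene" or "top" or "wrist"; returns a dict with "pixels" (480x640x3 uint8, red, green, blue), "fovy" (degrees; the focal length in pixels is half the picture's height over the tangent of half this angle, whatever the lens; pixels are square), "cx", "cy" (the principal point, pixels), "extrinsics" (4x4, takes a point from world to camera coordinates); the wrist camera has in their place "mount" (4x4, takes a point from camera to tool coordinates, whose origin is the TCP and whose axes are the flange's). Camera axes: x right, y up, looking along -z (the intrinsics and any distortion apply to the point x, -y, -z); pixel columns grow to the right and rows downward; lengths in m; the calibration is good to about 2 mm. A picture is of the moment at which its call begins: read the wrist's pose just before it. There is no depth.
- env.hand_in(): hands the job in; it is judged then, once.
Trained networks look in a picture, given as the dict that the camera call returned (one of the last four; its "shot" number tells which), for a name from the list of things; names that differ only in an ending like _2 or _b are one class to them, and where a whole thing is asked for, a point or a joint stands for the part that bears it (a point fixed in the world has none). Each returns a list of dicts, best first, with "confidence" (0 to 1); they miss things now and then, are a little off and sometimes report something else, mostly with a low value. They report only what shows in the picture. A call takes as long as a camera call. They do not tell look-alikes from the thing itself.
- env.spot_in(thing, picture): "centre" ([x, y, z] in m, in world coordinates, good to about 4 mm: the middle of the surface that is visible of it).
- env.regions_of(thing, picture): "mask" (480x640 bool, what is visible of it).
- env.landmark_of(thing, picture): "centre" ([x, y, z] in m, in world coordinates, good to about 4 mm: a listed point, or the origin of a listed thing).
The state is a dict: "clock": time; "joint_pos": joint angles; "qvel": joint speeds; "tau": joint torques, N m; "tcp_pos": TCP position; "orientation": TCP orientation; "wrist_force": force on the tool from outside, world axes, zero at the start; "ft_torque": the same for the moment, N m; "finger_gap": finger opening in m; "grip_force": force on a finger pad.
Only numpy, scipy, OpenCV 4.12 (cv2) and the standard library are available. Lean on these libraries where they do the work, as an engineer would, in place of code of your own. Each camera call takes 0.05 s, during which the arm holds its last target. There are 200 camera calls.

## Working session

There is one attempt and no reset: what is moved stays moved. The work goes in short steps, Python scripts to look and compute and a tool call to move; the robot and the scene stay as the last step left them, time stands still between calls to the robot, and variables do not carry over. Pictures are saved under pics/ and viewed, at most 11 in all, crops included, and the job is handed in when it is done.

Besides the shell and the picture viewer there is one more tool, called after ">>>" in YAML: its name, and indented under it one key for each argument. move_arm: Moves the arm, as the interface text tells. Its arguments: {"type":"object","properties":{"targets":{"type":"array","items":{"type":"array"}},"squeeze":{"type":"number"}},"required":["targets"]}

```bash
ls; mkdir -p pics; cat > h.py <<'E'
import numpy as np, cv2
from workcell import env
from scipy.spatial.transform import Rotation as R
np.set_printoptions(precision=4,suppress=True)
def save(p,n): cv2.imwrite('pics/'+n,p['pixels'][:,:,::-1])
def proj(p,X):
    c=p['extrinsics']@np.append(X,1); f=240/np.tan(np.radians(p['fovy'])/2)
    return p['cx']+f*c[0]/-c[2], p['cy']-f*c[1]/-c[2]
def ext(st,p):
    T=np.eye(4);q=st['orientation'];T[:3,:3]=R.from_quat([q[1],q[2],q[3],q[0]]).as_matrix();T[:3,3]=st['tcp_pos']
    return np.linalg.inv(T@p['mount'])
E
python3 - <<'E'
from h import *
st=env.get_state()
print({k:st[k] for k in('clock','tcp_pos','orientation','wrist_force','finger_gap')})
ps={n:env.read_camera(n) for n in('scene','top')}
for n,p in ps.items():
    save(p,n+'0.png'); print(n,{k:v for k,v in p.items() if k!='pixels'})
    for t in 'carrier post hook board_edge rail gap stop_face hung_sample rack cork_tile mint_tile keeper'.split():
        for d in env.landmark_of(t,p)[:3]: print(n,t,d['centre'],round(d['confidence'],2),np.round(proj(p,d['centre'])))
E
```

```text
pics
{'clock': 0.0, 'tcp_pos': array([0.2278, 0.5274, 0.2304]), 'orientation': array([-0.0003,  0.2025,  0.9793, -0.0009]), 'wrist_force': array([ 0.2428, -0.7826,  0.3845]), 'finger_gap': 0.08524517944331722}
scene {'fovy': 50.38536775881916, 'cx': 319.6255101679562, 'cy': 240.28608940373252, 'extrinsics': array([[-0.3763,  0.9265, -0.0011,  0.154 ],
       [-0.7945, -0.3221,  0.5148,  0.3138],
       [ 0.4766,  0.1946,  0.8573, -1.5248],
       [ 0.    ,  0.    ,  0.    ,  1.    ]]), 'shot': 1}
scene carrier [0.2498, 0.2827, -0.0012] 0.82 [441. 231.]
scene carrier [0.4657, 0.1351, 0.006] 0.67 [361. 279.]
scene post [0.4573, 0.1388, 0.2054] 0.91 [371. 235.]
scene post [0.2478, 0.2881, 0.2566] 0.8 [467. 170.]
scene post [0.4651, 0.136, 0.0055] 0.72 [362. 279.]
scene hook [0.2354, 0.2764, 0.2031] 0.75 [458. 179.]
scene hook [0.4775, 0.1375, 0.1631] 0.7 [365. 252.]
scene hook [0.4641, 0.1395, 0.0028] 0.27 [363. 280.]
scene board_edge [0.4586, 0.2036, 0.0993] 0.71 [393. 268.]
scene board_edge [0.2853, 0.2024, 0.1178] 0.65 [415. 207.]
scene rail [0.6194, -0.0402, -0.0019] 0.86 [272. 309.]
scene gap [0.6188, -0.0407, 0.2027] 0.6 [264. 269.]
scene stop_face [0.616, 0.1195, 0.1498] 0.83 [335. 305.]Traceback (most recent call last):
  File "<stdin>", line 8, in <module>
ValueError: it knows: board_edge, carrier, cork_block, cork_tile, gap, hook, keeper, mint_tile, oil_tin, post, rack, rail, stop_face
```

```bash
python3 - <<'E'
from h import *
ps={n:env.read_camera(n) for n in('scene','top')}
for n,p in ps.items():
    save(p,n+'0.png'); print(n,p['fovy'],p.get('distortion'),p.keys())
    for t in 'carrier post hook board_edge rail gap stop_face rack cork_tile mint_tile keeper cork_block oil_tin'.split():
        for d in env.landmark_of(t,p)[:3]: 
            if d['confidence']>.3: print(n,t,d['centre'],round(d['confidence'],2),np.round(proj(p,d['centre'])))
E
```

```text
scene 50.38536775881916 None dict_keys(['pixels', 'fovy', 'cx', 'cy', 'extrinsics', 'shot'])
scene carrier [0.4653, 0.1349, 0.0069] 0.68 [361. 279.]
scene carrier [0.2489, 0.2815, 0.0024] 0.67 [441. 230.]
scene carrier [0.501, 0.1424, 0.003] 0.59 [359. 293.]
scene post [0.2485, 0.29, 0.2545] 0.88 [468. 171.]
scene post [0.4557, 0.1387, 0.2049] 0.56 [371. 234.]
scene post [0.3572, -0.3965, 0.0004] 0.53 [196. 184.]
scene hook [0.4767, 0.1427, 0.1642] 0.71 [368. 252.]
scene hook [0.2349, 0.2752, 0.2047] 0.68 [458. 178.]
scene board_edge [0.2817, 0.2043, 0.1168] 0.93 [416. 206.]
scene board_edge [0.4981, 0.1411, 0.004] 0.62 [359. 291.]
scene board_edge [0.4574, 0.2043, 0.0979] 0.6 [393. 268.]
scene rail [0.6159, -0.039, -0.0033] 0.79 [273. 308.]
scene gap [0.6171, -0.0414, 0.2051] 0.64 [264. 268.]
scene stop_face [0.6151, 0.121, 0.1504] 0.81 [336. 305.]
scene stop_face [0.408, 0.3932, -0.0001] 0.39 [468. 296.]
scene rack [0.4637, 0.1367, 0.0015] 0.82 [362. 279.]
scene mint_tile [0.5008, 0.1423, 0.0048] 0.7 [359. 292.]
scene keeper [0.6376, 0.1535, 0.2115] 0.71 [348. 308.]
scene keeper [0
[... 675 characters left out ...]
dge [0.2835, 0.2009, 0.1168] 0.95 [248. 309.]
top board_edge [0.4563, 0.204, 0.0991] 0.68 [249. 239.]
top rail [0.6185, -0.0391, 0.0002] 0.83 [345. 182.]
top gap [0.6183, -0.0359, 0.2042] 0.64 [346. 163.]
top stop_face [0.619, 0.1179, 0.1532] 0.71 [282. 169.]
top stop_face [0.4578, 0.1375, 0.2021] 0.46 [272. 233.]
top rack [0.462, 0.1329, -0.0015] 0.87 [280. 241.]
top cork_tile [0.4303, 0.1351, 0.0075] 0.79 [279. 252.]
top cork_tile [0.6342, 0.1462, 0.2137] 0.42 [267. 157.]
top mint_tile [0.5022, 0.1398, 0.0071] 0.56 [278. 225.]
top keeper [0.6335, 0.1472, 0.2087] 0.72 [267. 157.]
top cork_block [0.4123, 0.3918, -0.0016] 0.68 [182. 260.]
top oil_tin [0.3575, -0.3951, 0.0034] 0.59 [483. 279.]
```

View pics/scene0.png

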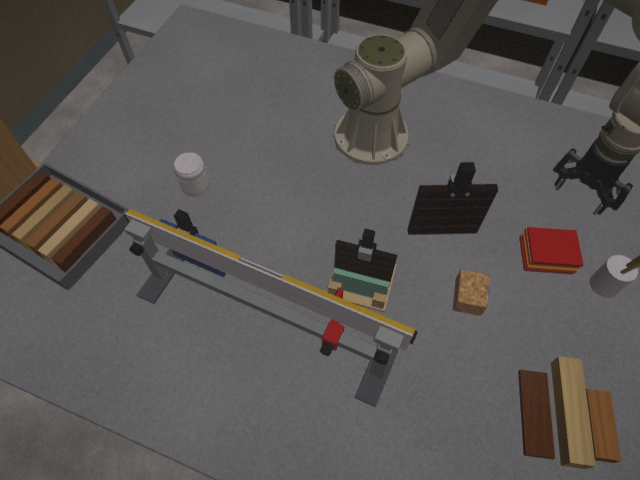

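View pics/top0.png

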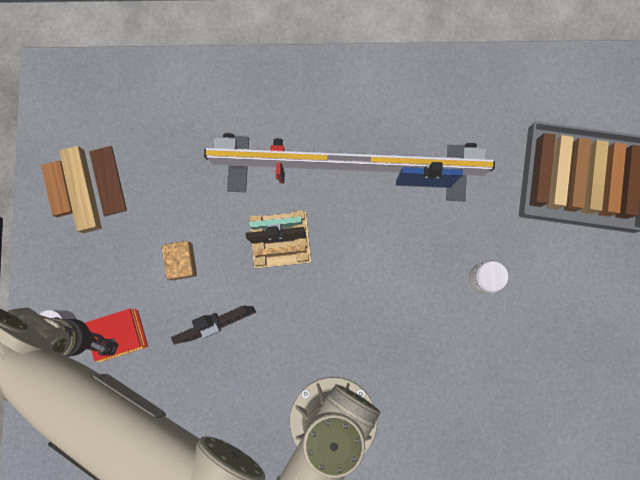

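```bash
cat >> h.py <<'E'
def delta(pos,yaw,st=None):
    """row for tool-down with tool y at world yaw: shift mm, turn (10deg units) from present pose"""
    st=st or env.get_state();q=st['orientation'];A=R.from_quat([q[1],q[2],q[3],q[0]])
    c,s=np.cos(yaw),np.sin(yaw)
    B=R.from_matrix(np.array([[-c,-s,0],[-s,c,0],[0,0,-1.]]))
    return A.inv().apply(np.array(pos)-st['tcp_pos'])*1000,(A.inv()*B).as_rotvec()*18/np.pi
E
python3 - <<'E'
from h import *
s,p=None,env.read_camera('scene'); 
c=cv2.resize(p['pixels'][140:340,310:510],None,fx=3,fy=3,interpolation=cv2.INTER_CUBIC); cv2.imwrite('pics/crop.png',c[:,:,::-1])
w=env.read_camera('wrist'); print(w['fovy'],w['mount'])
print(delta([.50,.12,.36],0))
E
```

```text
63.77091987699055 [[-0.0009  0.9618  0.2737  0.0693]
 [ 1.      0.0009  0.0003  0.0013]
 [ 0.      0.2737 -0.9618 -0.1443]
 [ 0.      0.      0.      1.    ]]
(array([-411.4077, -266.5768, -128.7177]), array([ 0.0003, -0.0001, -2.3363]))
```

View pics/crop.png

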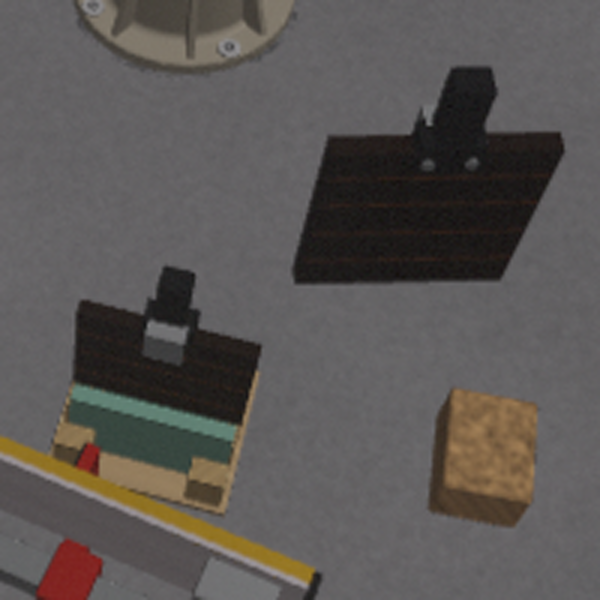

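>>> move_arm:
  targets:
    - [[0,0,-60],[0,0,-0.8],-1]
    - [[-60,-40,-129],[0,0,-1.6],-1]
    - [[-120,-78,-129],[0,0,-2.34],-1]
    - [[-170,-110,-129],[0,0,-2.34],-1]
    - [[-220,-142,-129],[0,0,-2.34],-1]

```text
clock: 2.58
tcp_pos: [0.357, 0.3351, 0.36]
orientation: [0.001, -0.001, 1.0, 0.001]
wrist_force: [1.1, 0.6, -0.5]
finger_gap: 0.0849
grip_force: 0.0
```

```bash
python3 -c "
from h import *
print(env.get_state()['tcp_pos'],delta([.50,.12,.36],0))"
```

```text
[0.357  0.3351 0.36  ] (array([-142.7168, -215.3266,   -0.0388]), array([0.0063, 0.0098, 0.008 ]))
```

>>> move_arm:
  targets:
    - [[-40,-54,0],[0,0,0],-1]
    - [[-80,-108,0],[0,0,0],-1]
    - [[-115,-162,0],[0,0,0],-1]
    - [[-143,-215,0],[0,0,0],-1]
    - [[-143,-215,0],[0,0,0],-1]

```text
clock: 3.2
tcp_pos: [0.5008, 0.1182, 0.3585]
orientation: [-0.0, 0.003, 1.0, -0.0]
wrist_force: [-0.1, 0.3, 0.2]
finger_gap: 0.0853
grip_force: 0.0
```

```bash
python3 - <<'E'
from h import *
st=env.get_state(); p=env.read_camera('wrist'); save(p,'w1.png'); E=ext(st,p); p2=dict(p,extrinsics=E)
print(st['tcp_pos'],st['clock'])
for t in 'carrier post hook board_edge gap stop_face rack keeper rail'.split():
    for d in env.landmark_of(t,p)[:2]:
        if d['confidence']>.3: print(t,d['centre'],round(d['confidence'],2),np.round(proj(p2,d['centre'])))
E
```

```text
[0.5008 0.1182 0.3585] 3.2
carrier [0.4702, 0.1328, 0.0067] 0.56 [326. 164.]
post [0.4619, 0.1351, 0.2029] 0.58 [336. 172.]
hook [0.4745, 0.1356, 0.1669] 0.72 [334. 183.]
board_edge [0.4543, 0.2021, 0.0991] 0.75 [396. 154.]
gap [0.616, -0.0405, 0.205] 0.67 [134. 352.]
stop_face [0.6143, 0.1169, 0.1493] 0.96 [314. 320.]
rack [0.4636, 0.1408, -0.0015] 0.97 [332. 158.]
keeper [0.6392, 0.1491, 0.2106] 0.81 [351. 378.]
```

View pics/w1.png

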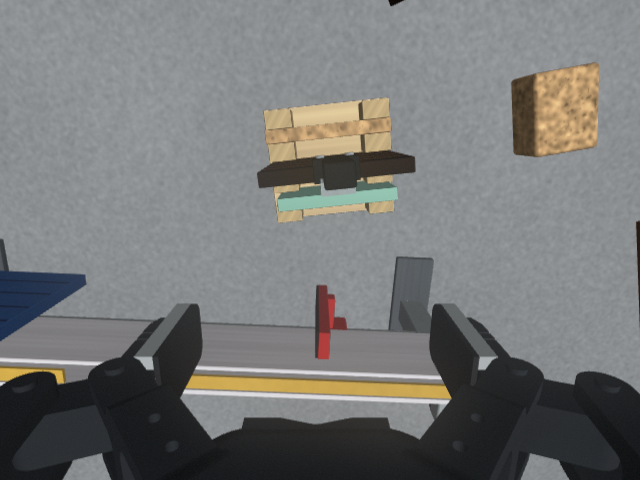

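>>> move_arm:
  targets:
    - [[-33,-53,0],[0,0,0],-1]
    - [[-66,-106,0],[0,0,0],-1]
    - [[-99,-158,0],[0,0,0],-1]
    - [[-99,-158,0],[0,0,0],-1]

```text
clock: 4.2
tcp_pos: [0.5999, -0.0396, 0.3569]
orientation: [-0.001, 0.002, 1.0, -0.0]
wrist_force: [-0.3, 1.2, 0.1]
finger_gap: 0.0858
grip_force: 0.0
```

```bash
python3 - <<'E'
from h import *
import pickle
st=env.get_state(); p=env.read_camera('wrist'); save(p,'w2.png'); E=ext(st,p); p2=dict(p,extrinsics=E)
pickle.dump(p2,open('w2.pkl','wb'))
print(st['tcp_pos'],st['orientation'],st['clock'])
for t in 'gap stop_face keeper rail'.split():
    for d in env.landmark_of(t,p)[:2]:
        if d['confidence']>.3: print(t,d['centre'],round(d['confidence'],2),np.round(proj(p2,d['centre'])))
E
```

```text
[ 0.5999 -0.0396  0.3569] [-0.001   0.0018  1.     -0.    ] 4.2
gap [0.6192, -0.0387, 0.2046] 0.67 [315. 247.]
stop_face [0.6132, 0.1166, 0.1517] 0.96 [482. 224.]
keeper [0.6356, 0.1455, 0.211] 0.9 [547. 268.]
keeper [0.6173, 0.1186, 0.1545] 0.72 [485. 229.]
```

View pics/w2.png

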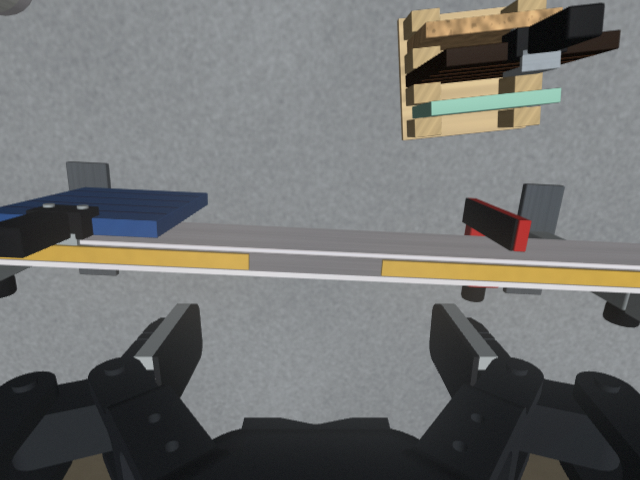

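```bash
python3 - <<'E'
from h import *
for f,cols,r in(('w2.png',(230,315,400,600),(225,300)),('w1.png',(60,250,350,420),(335,410))):
    g=cv2.imread('pics/'+f)
    for c in cols: print(f,c,r[0],' '.join('%d/%d'%(a[1],a[0]) for a in g[r[0]:r[1],c-1:c+2].mean(1)))
E
```

```text
w2.png 230 225 126/128 128/129 128/129 128/129 126/127 124/126 125/126 123/124 125/127 127/128 127/128 129/130 128/129 128/129 128/129 126/127 125/127 124/125 125/126 124/124 125/126 149/150 191/193 213/220 217/221 199/201 149/151 112/93 132/76 163/85 172/88 174/90 174/90 174/89 173/89 173/89 173/89 173/90 173/89 172/89 172/89 171/89 171/89 162/93 158/142 201/204 219/221 219/221 219/221 204/206 161/163 139/139 138/139 138/139 140/141 141/142 143/144 144/146 145/146 144/145 141/142 138/139 135/137 136/138 139/141 143/144 145/147 145/147 144/145 144/145 144/146 144/145 144/145 143/143 143/144
w2.png 315 225 142/144 141/143 138/140 130/132 124/125 124/126 124/127 123/126 123/125 123/125 125/127 123/124 123/126 123/125 124/125 124/126 126/127 124/127 124/126 123/126 123/125 123/125 123/124 122/123 121/123 153/156 195/198 214/221 215/220 196/199 146/149 123/125 124/125 124/125 125/126 125/127 125/126 124/126 124/126 123/125 122/125 124/126 123/126 123/125 122/124 123/125 123/124 123/125 159/162 204/208 217/220 218/220 218/220 191/195 153/156 138/140 139/141 140/143 142/145 143/146 142/144
[... 2944 characters left out ...]
219 218/219 218/220 178/179 145/146 143/145 144/145 143/144 141/142 142/143 145/145 144/145 143/144
w1.png 420 335 124/125 126/128 127/129 126/128 125/127 125/127 128/129 126/128 123/125 123/125 123/125 123/124 122/123 122/124 124/125 125/126 125/127 123/126 124/125 124/126 126/129 127/129 127/129 125/126 126/127 127/128 127/129 127/128 125/127 125/126 126/127 124/125 122/123 123/124 122/123 123/125 124/126 124/125 125/125 147/149 187/189 213/220 219/222 181/184 138/140 127/129 127/127 118/104 104/70 109/60 151/77 168/84 166/82 167/83 167/84 167/83 167/83 167/84 168/83 168/84 168/84 168/83 147/102 143/137 196/198 216/219 217/219 209/212 168/170 144/146 147/149 147/149 145/147 144/146 142/145
```

```bash
cat >> h.py <<'E'
M=np.array([[-0.0009,0.9618,0.2737,0.0693],[1,0.0009,0.0003,0.0013],[0,0.2737,-0.9618,-0.1443],[0,0,0,1]])
def view(pos,q,pic,cx=None,cy=None):
    return dict(pixels=cv2.imread('pics/'+pic)[:,:,::-1],E=ext(dict(tcp_pos=np.array(pos),orientation=q),dict(mount=M)))
def back(v,uv,z):
    T=np.linalg.inv(v['E']);f=240/np.tan(np.radians(63.77091987699055)/2)
    d=T[:3,:3]@np.array([(uv[0]-v['cx'])/f,-(uv[1]-v['cy'])/f,-1]);o=T[:3,3]
    return o+d*(z-o[2])/d[2]
def lipline(v,cols,r0,r1):
    """columns -> front lip centre row (first bright run)"""
    g=v['pixels'].astype(float).min(2);P=[]
    for c in cols:
        a,b=r0(c),r1(c);w=np.clip(g[a:b,c]-140,0,None)
        if w.sum()>60: P.append((c,(w*np.arange(a,b)).sum()/w.sum()))
    P=np.array(P);k=np.polyfit(P[:,0],P[:,1],1);res=P[:,1]-np.polyval(k,P[:,0]);P=P[abs(res)<1.5]
    k=np.polyfit(P[:,0],P[:,1],1);return k,np.std(P[:,1]-np.polyval(k,P[:,0])),len(P)
E
python3 - <<'E'
from h import *
import pickle
p2=pickle.load(open('w2.pkl','rb'));print(p2['cx'],p2['cy'])
v2=dict(p2,E=p2['extrinsics']);v1=view([.5008,.1182,.3585],[0,.003,1,0],'w1.png');v1.update(cx=p2['cx'],cy=p2['cy'])
k2=lipline(v2,range(220,640,3),lambda c:int(243+ (c-230)*.0455),lambda c:int(255+(c-230)*.0455))
k1=lipline(v1,list(range(20,100,3))+list(range(215,430,3)),lambda c:int(357+(c-60)*.043),lambda c:int(368+(c-60)*.043))
print(k1,k2)
from scipy.optimize import least_squares
def f(p):
    r=[]
    for v,k,cs in((v1,k1[0],(20,430)),(v2,k2[0],(230,630))):
        for c in cs:
            X=back(v,(c,np.polyval(k,c)),p[2]);r.append((X[0]-p[0]+np.tan(p[1])*(X[1]+.04))*1000)
    return r
s=least_squares(f,[.618,0,.217],x_scale=[.01,.01,.01]);print('rail x@y=-.04, yaw deg, z',s.x[0],np.degrees(s.x[1]),s.x[2],s.fun)
z=s.x[2]
for zz in(.205,z,.229): print(zz,'gap ends',back(v2,(248.5,262),zz+.01),back(v2,(381.5,269),zz+.01))
# board back top edge in w1
g=v1['pixels'].astype(int)
for c in(268,290,310,370,390,408): print(c,[tuple(x) for x in g[150:200:1,c]][0:0],' '.join('%d'%x.sum() for x in g[145:200,c]))
E
```

```text
315.40595558050757 241.8608540896827
(array([  0.0408, 359.3196]), np.float64(0.09232571921195308), 99) (array([  0.0458, 238.0072]), np.float64(0.028031670538542358), 140)
rail x@y=-.04, yaw deg, z 0.6202224631179643 -3.0477866718415414 0.21640870618066896 [-0.1063  0.1058  0.1186 -0.1182]
0.205 gap ends [ 0.6284 -0.0911  0.215 ] [0.6347 0.0133 0.215 ]
0.21640870618066896 gap ends [ 0.6245 -0.089   0.2264] [0.6306 0.0112 0.2264]
0.229 gap ends [ 0.6203 -0.0866  0.239 ] [0.626 0.009 0.239]
268 [] 468 450 423 398 377 343 333 370 409 418 413 417 418 427 429 430 425 420 421 413 275 165 155 167 159 147 156 166 165 168 165 163 163 167 169 163 168 163 160 160 161 159 343 405 410 421 426 426 426 425 422 422 422 421 423
290 [] 514 506 500 496 491 494 493 489 490 483 484 476 473 467 455 309 155 169 162 160 156 163 156 138 155 169 170 167 166 166 167 163 165 163 166 164 163 165 163 198 425 495 492 488 485 500 373 279 289 286 287 288 284 451 513
310 [] 543 547 548 536 526 518 512 513 509 511 520 513 336 160 152 155 152 165 153 155 146 139 154 164 168 162 160 164 164 164 158 162 162 167 162 162 157 209 463 562 569 424 282 285 286 287 291 289 289 287 298 451 515 517 517
370 [] 513 506 499 494 492 485 384 219 141 126 118 139 132 154 134 123 140 152 155 147 154 152 155 153 152 151 152 152 148 149 151 246 435 500 504 507 502 497 357 265 279 283 284 285 321 471 522 522 525 520 518 519 517 515 513
390 [] 482 482 474 489 415 268 158 121 133 129 118 139 124 116 133 145 154 147 149 150 153 146 150 148 148 151 153 145 142 241 414 469 474 482 492 488 482 458 359 282 283 281 319 472 529 527 523 524 525 520 519 520 521 517 527
408 [] 418 416 409 402 409 424 432 446 448 393 233 98 124 141 143 145 143 144 147 144 140 140 141 142 136 142 141 169 372 433 431 425 420 422 427 424 429 423 423 422 424 435 441 444 441 436 438 441 441 440 432 423 418 418 414
```

```bash
python3 - <<'E'
from h import *
v1=view([.5008,.1182,.3585],[0,.003,1,0],'w1.png');v1.update(cx=315.406,cy=241.861)
B=np.array([back(v1,(c,r),.156) for c,r in((268,186.5),(290,184.3),(310,182.3),(370,176),(390,174.1),(408,172.4))])
k=np.polyfit(B[:,1],B[:,0],1);print('yaw',np.degrees(-np.arctan(k[0])),'x back at y=.137',np.polyval(k,.137),B[:,0]-np.polyval(k,B[:,1]))
print('board ends',back(v1,(259.5,187),.156),back(v1,(415,172),.156))
g=v1['pixels'].astype(int).sum(2)
for r in(165,170,175,180,185): print(r,[x for x in g[r,308:372]])
for c in(328,340,350): print(c,list(g[145:200,c]))
E
```

```text
yaw 5.379004124455801 x back at y=.137 0.4725809634288622 [-0.      0.      0.     -0.0001 -0.      0.0001]
board ends [0.4786 0.0694 0.156 ] [0.4662 0.2082 0.156 ]
165 [np.int64(147), np.int64(153), np.int64(146), np.int64(147), np.int64(151), np.int64(164), np.int64(166), np.int64(172), np.int64(171), np.int64(162), np.int64(164), np.int64(173), np.int64(163), np.int64(165), np.int64(140), np.int64(147), np.int64(157), np.int64(163), np.int64(166), np.int64(163), np.int64(165), np.int64(163), np.int64(163), np.int64(166), np.int64(165), np.int64(170), np.int64(165), np.int64(167), np.int64(164), np.int64(163), np.int64(169), np.int64(171), np.int64(169), np.int64(165), np.int64(163), np.int64(168), np.int64(165), np.int64(165), np.int64(164), np.int64(162), np.int64(162), np.int64(163), np.int64(160), np.int64(162), np.int64(163), np.int64(163), np.int64(154), np.int64(143), np.int64(159), np.int64(157), np.int64(156), np.int64(151), np.int64(159), np.int64(152), np.int64(158), np.int64(157), np.int64(156), np.int64(155), np.int64(156), np.int64(157), np.int64(156), np.int64(154), 
[... 5679 characters left out ...]
nt64(482), np.int64(382), np.int64(205), np.int64(149), np.int64(150), np.int64(138), np.int64(133), np.int64(138), np.int64(142), np.int64(155), np.int64(156), np.int64(165), np.int64(160), np.int64(166), np.int64(164), np.int64(166), np.int64(166), np.int64(167), np.int64(164), np.int64(163), np.int64(159), np.int64(151), np.int64(164), np.int64(160), np.int64(162), np.int64(160), np.int64(162), np.int64(161), np.int64(159), np.int64(160), np.int64(162), np.int64(158), np.int64(164), np.int64(157), np.int64(163), np.int64(414), np.int64(497), np.int64(497), np.int64(497), np.int64(496), np.int64(503), np.int64(518), np.int64(523), np.int64(518), np.int64(517), np.int64(516), np.int64(518)]
```

>>> move_arm:
  targets:
    - [[35,45,0],[0,0,-0.2],-1]
    - [[70,90,0],[0,0,-0.4],-1]
    - [[105,135,10],[0,0,-0.56],-1]
    - [[138,177,50],[0,0,-0.56],-1]
    - [[138,177,90],[0,0,-0.56],-1]

```text
clock: 5.08
tcp_pos: [0.4575, 0.144, 0.2702]
orientation: [0.002, -0.052, 0.999, 0.0]
wrist_force: [0.8, -0.1, -0.4]
finger_gap: 0.0854
grip_force: 0.0
```

```bash
python3 - <<'E'
from h import *
v1=view([.5008,.1182,.3585],[0,.003,1,0],'w1.png');v1.update(cx=315.406,cy=241.861)
print('post top centre',back(v1,(339.5,176),.22), back(v1,(340,188.8),.22),back(v1,(340,163),.22))
st=env.get_state(); w=env.read_camera('wrist'); save(w,'w3.png'); w2=dict(w,extrinsics=ext(st,w))
for d in env.landmark_of('post',w)[:2]: print(d['centre'],d['confidence'],proj(w2,d['centre']))
print(st['tcp_pos'],st['orientation'],st['wrist_force'],st['clock'],delta([.4614,.1377,.186],np.radians(5.38)))
E
```

```text
post top centre [0.4623 0.1372 0.22  ] [0.4716 0.1377 0.22  ] [0.4531 0.1375 0.22  ]
[0.462, 0.1355, 0.2021] 0.64 (np.float64(298.33591648769675), np.float64(260.93945343154485))
[0.4575 0.144  0.2702] [ 0.0021 -0.0524  0.9986  0.0005] [ 0.7862 -0.1124 -0.403 ] 5.075 (array([-6.009 , -4.9228, 79.8042]), array([-0.0004, -0.0393,  0.0496]))
```

View pics/w3.png

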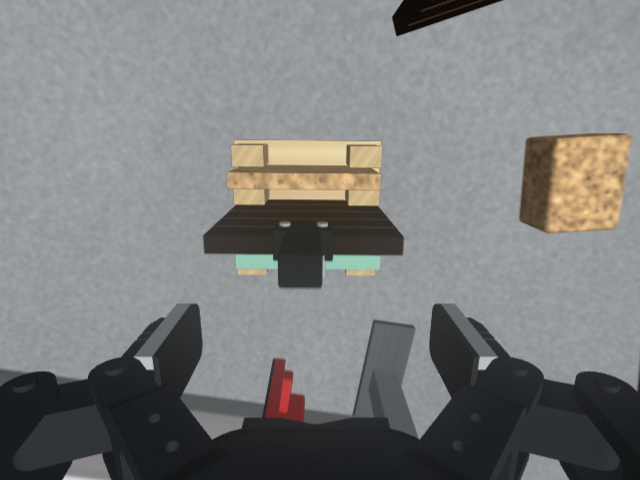

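>>> move_arm:
  targets:
    - [[0,0,10],[0,0,0],-1]
    - [[0,0,10],[0,0,0],-1]

```text
clock: 5.42
tcp_pos: [0.4611, 0.1404, 0.2602]
orientation: [0.001, -0.049, 0.999, 0.0]
wrist_force: [-0.2, 0.1, -0.3]
finger_gap: 0.0857
grip_force: 0.0
```

```bash
python3 - <<'E'
from h import *
st=env.get_state()
print(st['tcp_pos'],st['orientation'],delta([.4618,.1375,.186],np.radians(5.38)))
E
```

```text
[0.4611 0.1404 0.2602] [ 0.001  -0.0489  0.9988  0.0001] (array([-0.2664, -2.9718, 74.2042]), array([0.0006, 0.0115, 0.0227]))
```

>>> move_arm:
  targets:
    - [[0,-2,25],[0,0,0.02],-1]
    - [[0,-2,50],[0,0,0.02],-1]
    - [[0,-2,72],[0,0,0.02],-1]
    - [[0,-2,74],[0,0,0.02],-1]
    - [[0,-2,74],[0,0,0.02],-1]

```text
clock: 6.05
tcp_pos: [0.4614, 0.1384, 0.1864]
orientation: [0.001, -0.047, 0.999, 0.0]
wrist_force: [-0.0, 0.3, -0.2]
finger_gap: 0.0852
grip_force: 0.0
```

>>> move_arm:
  squeeze: 60
  targets:
    - [[0,-1,0],[0,0,0],0]
    - [[0,-1,0],[0,0,0],0.5]
    - [[0,-1,0],[0,0,0],1]
    - [[0,-1,0],[0,0,0],1]
    - [[0,-1,0],[0,0,0],1]

```text
clock: 6.68
tcp_pos: [0.4607, 0.1373, 0.1854]
orientation: [0.0, -0.047, 0.999, -0.0]
wrist_force: [-0.3, -3.0, 2.5]
finger_gap: 0.0232
grip_force: 60.7
```

>>> move_arm:
  targets:
    - [[0,0,0],[0,0,0],1]
    - [[0,0,0],[0,0,0],1]

```text
clock: 6.92
tcp_pos: [0.4607, 0.1373, 0.1854]
orientation: [0.0, -0.047, 0.999, -0.0]
wrist_force: [0.2, -3.4, 3.7]
finger_gap: 0.0232
grip_force: 60.8
```

>>> move_arm:
  targets:
    - [[0,0,-8],[0,0,0],1]
    - [[0,0,-24],[0,0,0],1]
    - [[0,0,-48],[0,0,0],1]
    - [[0,0,-80],[0,0,0],1]
    - [[0,0,-110],[0,0,0],1]

```text
clock: 7.55
tcp_pos: [0.4594, 0.138, 0.2952]
orientation: [-0.001, -0.048, 0.999, 0.001]
wrist_force: [-0.4, 0.3, -6.2]
finger_gap: 0.0237
grip_force: 59.7
```

>>> move_arm:
  targets:
    - [[0,0,-12],[0,0,0],1]
    - [[0,0,-12],[0,0,0],1]
    - [[0,0,-12],[0,0,0],1]

```text
clock: 7.92
tcp_pos: [0.4597, 0.1376, 0.3056]
orientation: [-0.001, -0.047, 0.999, 0.0]
wrist_force: [0.4, 0.0, -6.3]
finger_gap: 0.023
grip_force: 59.9
```

```bash
python3 - <<'E'
from h import *
st=env.get_state()
print(st['tcp_pos'],st['wrist_force'],st['ft_torque'],delta([.5758,-.0377,.305],np.radians(-3.05)))
E
```

```text
[0.4597 0.1376 0.3056] [ 0.4301  0.0086 -6.2605] [ 0.0139  0.0573 -0.0452] (array([ -99.0054, -185.4954,    0.2387]), array([ 0.    , -0.0161,  0.8491]))
```

>>> move_arm:
  targets:
    - [[-5,-40,0],[0,0,0.2],1]
    - [[-20,-80,0],[0,0,0.4],1]
    - [[-45,-120,0],[0,0,0.6],1]
    - [[-75,-155,0],[0,0,0.85],1]
    - [[-99,-185,0],[0,0,0.85],1]

```text
clock: 8.55
tcp_pos: [0.577, -0.0385, 0.3053]
orientation: [-0.001, 0.027, 1.0, 0.0]
wrist_force: [-0.7, 0.5, -4.8]
finger_gap: 0.023
grip_force: 60.9
```

>>> move_arm:
  targets:
    - [[0,0,0],[0,0,0],1]
    - [[0,0,0],[0,0,0],1]
    - [[0,0,0],[0,0,0],1]

```text
clock: 8.93
tcp_pos: [0.5757, -0.0364, 0.3067]
orientation: [-0.001, 0.026, 1.0, 0.0]
wrist_force: [-0.2, 0.1, -5.5]
finger_gap: 0.0234
grip_force: 61.1
```

```bash
python3 - <<'E'
from h import *
st=env.get_state()
w=env.read_camera('wrist'); save(w,'w4.png')
print(st['tcp_pos'],st['wrist_force'],st['ft_torque'],delta([.6058,-.0377,.285],np.radians(-3.05)))
E
```

```text
[ 0.5757 -0.0364  0.3067] [-0.1917  0.0876 -5.5246] [-0.0166  0.0909  0.0448] (array([-30.0044,   0.2403,  22.0653]), array([ 0.0017, -0.0025,  0.0044]))
```

View pics/w4.png

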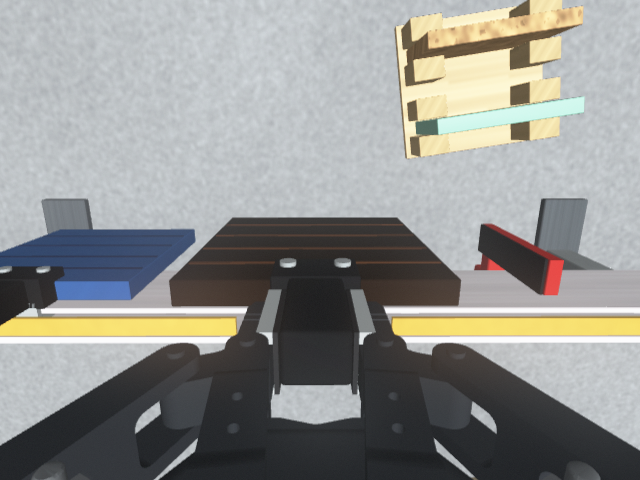

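```bash
python3 - <<'E'
from h import *
st=env.get_state()
v=dict(pixels=cv2.imread('pics/w4.png')[:,:,::-1],E=ext(st,dict(mount=M)),cx=315.406,cy=241.861)
g=v['pixels'].astype(int).sum(2)
P=[]
for c in list(range(185,255,4))+list(range(375,450,4)):
    col=g[285:315,c].astype(float); d=np.diff(col); i=np.argmax(d); w=np.clip(d[i-1:i+2],0,None); P.append((c,285.5+i+ (w*[-1,0,1]).sum()/w.sum()))
P=np.array(P);k=np.polyfit(P[:,0],P[:,1],1);print('board',k,np.std(P[:,1]-np.polyval(k,P[:,0])))
zb=st['tcp_pos'][2]-.1774+.148
A,B=[back(v,(c,np.polyval(k,c)),zb) for c in(180,455)];print(A,B,'yaw',np.degrees(-np.arctan((B-A)[0]/(B-A)[1])))
kl=lipline(v,list(range(465,640,3))+list(range(150,170,3)),lambda c:int(306+(c-50)*.006),lambda c:int(316+(c-50)*.006));print(kl)
A,B=[back(v,(c,np.polyval(kl[0],c)),.2164) for c in(150,600)];print(A,B,'yaw',np.degrees(-np.arctan((B-A)[0]/(B-A)[1])))
for c in(480,560,620):print(list(g[303:322,c]))
print(st['orientation'])
E
```

```text
board [ -0.0012 306.8686] 2.220837008773219
[ 0.5856 -0.1023  0.2777] [0.5926 0.0327 0.2777] yaw -2.9900846041105353
(array([  0.0015, 310.0512]), np.float64(0.12169293830024304), 66)
[ 0.6149 -0.1477  0.2164] [0.6314 0.1521 0.2164] yaw -3.1578730408412805
[np.int64(511), np.int64(512), np.int64(510), np.int64(516), np.int64(616), np.int64(720), np.int64(752), np.int64(757), np.int64(755), np.int64(709), np.int64(573), np.int64(524), np.int64(529), np.int64(450), np.int64(382), np.int64(547), np.int64(594), np.int64(592), np.int64(592)]
[np.int64(520), np.int64(516), np.int64(518), np.int64(522), np.int64(636), np.int64(728), np.int64(754), np.int64(757), np.int64(755), np.int64(708), np.int64(570), np.int64(528), np.int64(500), np.int64(420), np.int64(373), np.int64(538), np.int64(586), np.int64(585), np.int64(585)]
[np.int64(515), np.int64(518), np.int64(515), np.int64(497), np.int64(643), np.int64(735), np.int64(755), np.int64(760), np.int64(757), np.int64(703), np.int64(558), np.int64(522), np.int64(490), np.int64(407), np.int64(355), np.int64(527), np.int64(580), np.int64(579), np.int64(579)]
[-0.0002  0.0262  0.9997  0.0002]
```

>>> move_arm:
  targets:
    - [[-12,0,12],[0,0,0],1]
    - [[-22,0,22],[0,0,0],1]
    - [[-25,0,22],[0,0,0],1]
    - [[-25,0,22],[0,0,0],1]
    - [[-25,0,22],[0,0,0],1]

```text
clock: 9.6
tcp_pos: [0.6015, -0.0386, 0.2854]
orientation: [0.0, 0.027, 1.0, -0.0]
wrist_force: [0.3, -0.0, -4.9]
finger_gap: 0.0233
grip_force: 61.1
```

>>> move_arm:
  targets:
    - [[-1,0,0],[0,0,0],1]
    - [[-2,0,0],[0,0,0],1]
    - [[-2,0,0],[0,0,0],1]

```text
clock: 9.98
tcp_pos: [0.6036, -0.0387, 0.2853]
orientation: [0.0, 0.027, 1.0, 0.0]
wrist_force: [0.6, -0.0, -5.1]
finger_gap: 0.0237
grip_force: 61.1
```

>>> move_arm:
  targets:
    - [[-0.5,0,0],[0,0,0],1]
    - [[-1,0,0],[0,0,0],1]
    - [[-1,0,0],[0,0,0],1]

```text
clock: 10.35
tcp_pos: [0.6045, -0.0387, 0.2851]
orientation: [0.0, 0.027, 1.0, 0.0]
wrist_force: [-0.3, 0.2, -6.3]
finger_gap: 0.0235
grip_force: 61.1
```

>>> move_arm:
  targets:
    - [[-0.5,0,0],[0,0,0],1]
    - [[-1,0,0],[0,0,0],1]
    - [[-1,0,0],[0,0,0],1]

```text
clock: 10.72
tcp_pos: [0.6054, -0.0388, 0.2851]
orientation: [-0.0, 0.027, 1.0, 0.0]
wrist_force: [-0.5, -0.3, -4.9]
finger_gap: 0.0231
grip_force: 61.1
```

>>> move_arm:
  targets:
    - [[-0.5,0,0],[0,0,0],1]
    - [[-1,0,0],[0,0,0],1]
    - [[-1,0,0],[0,0,0],1]

```text
clock: 11.1
tcp_pos: [0.6061, -0.0388, 0.285]
orientation: [-0.0, 0.027, 1.0, 0.0]
wrist_force: [-1.4, 0.3, -4.2]
finger_gap: 0.0232
grip_force: 61.2
```

>>> move_arm:
  targets:
    - [[-0.5,0,0],[0,0,0],1]
    - [[-1,0,0],[0,0,0],1]
    - [[-1,0,0],[0,0,0],1]

```text
clock: 11.48
tcp_pos: [0.6064, -0.0388, 0.285]
orientation: [-0.001, 0.027, 1.0, 0.0]
wrist_force: [-5.5, -0.1, -2.5]
finger_gap: 0.0236
grip_force: 61.4
```

```bash
python3 - <<'E'
from h import *
F=[]
for i in range(1):
    st=env.get_state();print(st['tcp_pos'],st['wrist_force'],st['ft_torque'])
E
```

```text
[ 0.6064 -0.0388  0.285 ] [-5.4793 -0.098  -2.5433] [0.0493 1.5211 0.0948]
```

>>> move_arm:
  targets:
    - [[1.2,0,0],[0,0,0],1]
    - [[2.2,0,0],[0,0,0],1]
    - [[2.2,0,0],[0,0,0],1]

```text
clock: 11.85
tcp_pos: [0.6056, -0.0388, 0.2851]
orientation: [0.0, 0.027, 1.0, 0.0]
wrist_force: [-1.2, -0.4, -5.6]
finger_gap: 0.0233
grip_force: 61.0
```

>>> move_arm:
  targets:
    - [[0,0,4],[0,0,0],1]
    - [[0,0,8],[0,0,0],1]
    - [[0,0,12],[0,0,0],1]
    - [[0,0,12],[0,0,0],1]

```text
clock: 12.35
tcp_pos: [0.6054, -0.0388, 0.2726]
orientation: [0.0, 0.027, 1.0, 0.0]
wrist_force: [-0.3, 0.3, -4.2]
finger_gap: 0.0234
grip_force: 61.1
```

>>> move_arm:
  targets:
    - [[0.8,0,0],[0,0,0],1]
    - [[0.8,0,2],[0,0,0],1]
    - [[0.8,0,4],[0,0,0],1]
    - [[0.8,0,4],[0,0,0],1]

```text
clock: 12.85
tcp_pos: [0.6044, -0.0387, 0.2688]
orientation: [-0.0, 0.027, 1.0, 0.0]
wrist_force: [0.9, -0.3, -5.5]
finger_gap: 0.0236
grip_force: 61.1
```

>>> move_arm:
  targets:
    - [[0,0,1],[0,0,0],1]
    - [[0,0,2],[0,0,0],1]
    - [[0,0,3],[0,0,0],1]
    - [[0,0,3],[0,0,0],1]

```text
clock: 13.35
tcp_pos: [0.6044, -0.0387, 0.266]
orientation: [-0.0, 0.027, 1.0, 0.0]
wrist_force: [-0.3, -0.5, -5.5]
finger_gap: 0.0232
grip_force: 61.1
```

>>> move_arm:
  targets:
    - [[0,0,1],[0,0,0],1]
    - [[0,0,2],[0,0,0],1]
    - [[0,0,3],[0,0,0],1]
    - [[0,0,3],[0,0,0],1]

```text
clock: 13.85
tcp_pos: [0.6044, -0.0387, 0.263]
orientation: [-0.0, 0.027, 1.0, 0.0]
wrist_force: [0.0, 0.7, -5.1]
finger_gap: 0.0233
grip_force: 61.1
```

>>> move_arm:
  targets:
    - [[0,0,1],[0,0,0],1]
    - [[0,0,2],[0,0,0],1]
    - [[0,0,3],[0,0,0],1]
    - [[0,0,4],[0,0,0],1]

```text
clock: 14.35
tcp_pos: [0.6045, -0.0388, 0.259]
orientation: [-0.0, 0.027, 1.0, 0.0]
wrist_force: [0.3, -0.5, -4.5]
finger_gap: 0.0232
grip_force: 61.1
```

>>> move_arm:
  targets:
    - [[0,0,1.5],[0,0,0],1]
    - [[0,0,3],[0,0,0],1]
    - [[0,0,4.5],[0,0,0],1]
    - [[0,0,6],[0,0,0],1]

```text
clock: 14.85
tcp_pos: [0.6044, -0.0387, 0.253]
orientation: [-0.0, 0.027, 1.0, 0.0]
wrist_force: [-1.0, 0.3, -5.5]
finger_gap: 0.0234
grip_force: 61.1
```

>>> move_arm:
  targets:
    - [[0,0,1.5],[0,0,0],1]
    - [[0,0,3],[0,0,0],1]
    - [[0,0,4.5],[0,0,0],1]
    - [[0,0,6],[0,0,0],1]

```text
clock: 15.35
tcp_pos: [0.6045, -0.0387, 0.247]
orientation: [0.0, 0.027, 1.0, 0.0]
wrist_force: [-0.3, -0.3, -5.1]
finger_gap: 0.0231
grip_force: 61.1
```

>>> move_arm:
  targets:
    - [[0,0,1.5],[0,0,0],1]
    - [[0,0,3],[0,0,0],1]
    - [[0,0,4.5],[0,0,0],1]
    - [[0,0,6],[0,0,0],1]
    - [[0,0,6],[0,0,0],1]

```text
clock: 15.98
tcp_pos: [0.6044, -0.0387, 0.2409]
orientation: [-0.0, 0.027, 1.0, 0.0]
wrist_force: [0.3, 0.3, -5.2]
finger_gap: 0.0232
grip_force: 61.1
```

>>> move_arm:
  targets:
    - [[0,0,0.5],[0,0,0],1]
    - [[0,0,1],[0,0,0],1]
    - [[0,0,1.5],[0,0,0],1]
    - [[0,0,2],[0,0,0],1]
    - [[0,0,2],[0,0,0],1]

```text
clock: 16.6
tcp_pos: [0.6045, -0.0387, 0.239]
orientation: [-0.0, 0.027, 1.0, 0.0]
wrist_force: [-0.3, -1.0, -4.7]
finger_gap: 0.0235
grip_force: 61.1
```

>>> move_arm:
  targets:
    - [[0,0,0.4],[0,0,0],1]
    - [[0,0,0.8],[0,0,0],1]
    - [[0,0,1.2],[0,0,0],1]
    - [[0,0,1.5],[0,0,0],1]
    - [[0,0,1.5],[0,0,0],1]

```text
clock: 17.23
tcp_pos: [0.6044, -0.0387, 0.2376]
orientation: [-0.0, 0.027, 1.0, 0.0]
wrist_force: [-0.4, -0.3, -5.1]
finger_gap: 0.0231
grip_force: 61.1
```

>>> move_arm:
  targets:
    - [[0,0,0.3],[0,0,0],1]
    - [[0,0,0.6],[0,0,0],1]
    - [[0,0,1],[0,0,0],1]
    - [[0,0,1],[0,0,0],1]

```text
clock: 17.73
tcp_pos: [0.6044, -0.0387, 0.2365]
orientation: [-0.0, 0.027, 1.0, 0.0]
wrist_force: [-0.0, 0.1, -4.6]
finger_gap: 0.0233
grip_force: 61.1
```

>>> move_arm:
  targets:
    - [[0,0,0.3],[0,0,0],1]
    - [[0,0,0.6],[0,0,0],1]
    - [[0,0,1],[0,0,0],1]
    - [[0,0,1],[0,0,0],1]

```text
clock: 18.23
tcp_pos: [0.6045, -0.0387, 0.2357]
orientation: [0.0, 0.027, 1.0, 0.0]
wrist_force: [0.2, -0.2, -4.6]
finger_gap: 0.0232
grip_force: 61.3
```

>>> move_arm:
  targets:
    - [[0,0,0.3],[0,0,0],1]
    - [[0,0,0.6],[0,0,0],1]
    - [[0,0,0.8],[0,0,0],1]
    - [[0,0,0.8],[0,0,0],1]

```text
clock: 18.73
tcp_pos: [0.6045, -0.0387, 0.2356]
orientation: [0.0, 0.027, 1.0, -0.0]
wrist_force: [-3.2, 0.7, 4.3]
finger_gap: 0.0233
grip_force: 62.1
```

>>> move_arm:
  targets:
    - [[0,0,-0.4],[0,0,0],1]
    - [[0,2,-0.4],[0,0,0],1]
    - [[0,4,-0.4],[0,0,0],1]
    - [[0,6,-0.4],[0,0,0],1]
    - [[0,8,-0.4],[0,0,0],1]

```text
clock: 19.35
tcp_pos: [0.6055, -0.031, 0.2356]
orientation: [0.001, 0.027, 1.0, -0.0]
wrist_force: [-0.7, -4.2, 3.8]
finger_gap: 0.0235
grip_force: 62.2
```

```bash
python3 - <<'E'
from h import *
st=env.get_state();print(st['tcp_pos'],st['wrist_force'],st['ft_torque'])
E
```

```text
[ 0.6055 -0.031   0.2356] [-0.6555 -4.1708  3.8239] [-0.9812 -0.0771 -0.1025]
```

>>> move_arm:
  targets:
    - [[0,2,-0.2],[0,0,0],1]
    - [[0,5,-0.3],[0,0,0],1]
    - [[0,8,-0.3],[0,0,0],1]
    - [[0,11,-0.3],[0,0,0],1]
    - [[0,14,-0.3],[0,0,0],1]

```text
clock: 19.98
tcp_pos: [0.6056, -0.0166, 0.2356]
orientation: [0.0, 0.027, 1.0, -0.0]
wrist_force: [-0.3, -4.8, 3.3]
finger_gap: 0.0234
grip_force: 62.2
```

>>> move_arm:
  targets:
    - [[0,2,-0.4],[0,0,0],1]
    - [[0,5,-0.5],[0,0,0],1]
    - [[0,8,-0.5],[0,0,0],1]
    - [[0,11,-0.5],[0,0,0],1]
    - [[0,14,-0.5],[0,0,0],1]

```text
clock: 20.6
tcp_pos: [0.6062, -0.0024, 0.2356]
orientation: [-0.0, 0.027, 1.0, 0.0]
wrist_force: [0.1, -2.5, -0.9]
finger_gap: 0.0233
grip_force: 61.8
```

>>> move_arm:
  targets:
    - [[0,3,0],[0,0,0],1]
    - [[0,6,0],[0,0,0],1]
    - [[0,9,0],[0,0,0],1]
    - [[0,12,0],[0,0,0],1]
    - [[0,15,0],[0,0,0],1]

```text
clock: 21.22
tcp_pos: [0.607, 0.0126, 0.2357]
orientation: [-0.0, 0.027, 1.0, 0.0]
wrist_force: [0.1, -0.9, -3.4]
finger_gap: 0.0235
grip_force: 61.4
```

>>> move_arm:
  targets:
    - [[0,3,0],[0,0,0],1]
    - [[0,6,0],[0,0,0],1]
    - [[0,9,0],[0,0,0],1]
    - [[0,12,0],[0,0,0],1]
    - [[0,14,0],[0,0,0],1]

```text
clock: 21.85
tcp_pos: [0.6078, 0.0265, 0.2358]
orientation: [-0.0, 0.027, 1.0, 0.0]
wrist_force: [0.2, -0.7, -4.1]
finger_gap: 0.0233
grip_force: 61.2
```

```bash
python3 - <<'E'
from h import *
st=env.get_state();print(st['tcp_pos'],st['wrist_force'],st['ft_torque'])
w=env.read_camera('wrist'); save(w,'w5.png')
E
```

```text
[0.6078 0.0265 0.2358] [ 0.2456 -0.6933 -4.0536] [-0.0207  0.0514 -0.0099]
```

View pics/w5.png

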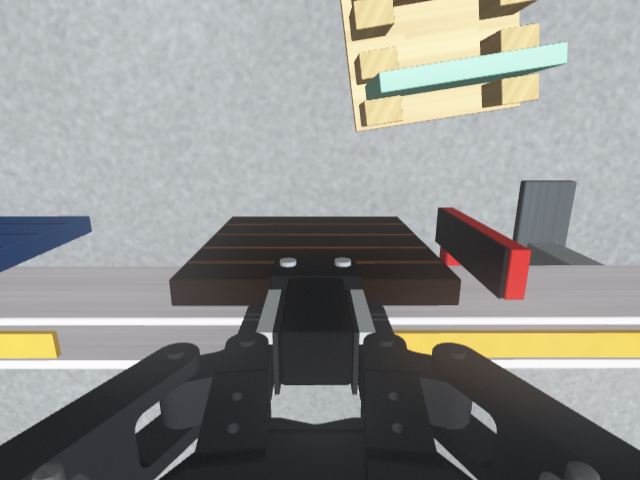

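>>> move_arm:
  targets:
    - [[0,3,0.2],[0,0,0],1]
    - [[0,6,0.3],[0,0,0],1]
    - [[0,9,0.3],[0,0,0],1]
    - [[0,12,0.3],[0,0,0],1]
    - [[0,14,0.3],[0,0,0],1]

```text
clock: 22.52
tcp_pos: [0.6087, 0.0404, 0.2358]
orientation: [0.0, 0.027, 1.0, 0.0]
wrist_force: [-0.3, 0.1, -5.0]
finger_gap: 0.0235
grip_force: 61.3
```

>>> move_arm:
  targets:
    - [[0,0.6,0.1],[0,0,0],1]
    - [[0,1.2,0.1],[0,0,0],1]
    - [[0,1.8,0.1],[0,0,0],1]
    - [[0,2.4,0.1],[0,0,0],1]
    - [[0,3,0.1],[0,0,0],1]

```text
clock: 23.15
tcp_pos: [0.6089, 0.0431, 0.2357]
orientation: [0.0, 0.027, 1.0, -0.0]
wrist_force: [0.6, -0.9, -2.5]
finger_gap: 0.0231
grip_force: 61.3
```

>>> move_arm:
  targets:
    - [[0,0.4,0.1],[0,0,0],1]
    - [[0,0.8,0.1],[0,0,0],1]
    - [[0,1.2,0.1],[0,0,0],1]
    - [[0,1.6,0.1],[0,0,0],1]
    - [[0,2,0.1],[0,0,0],1]

```text
clock: 23.78
tcp_pos: [0.6091, 0.0451, 0.2357]
orientation: [0.0, 0.027, 1.0, -0.0]
wrist_force: [-0.6, -2.0, -1.5]
finger_gap: 0.0232
grip_force: 61.4
```

>>> move_arm:
  targets:
    - [[0,0.4,0],[0,0,0],1]
    - [[0,0.8,0],[0,0,0],1]
    - [[0,1.2,0],[0,0,0],1]
    - [[0,1.5,0],[0,0,0],1]
    - [[0,1.5,0],[0,0,0],1]

```text
clock: 24.4
tcp_pos: [0.6091, 0.0466, 0.2356]
orientation: [0.0, 0.027, 1.0, 0.0]
wrist_force: [-0.4, -2.6, -1.4]
finger_gap: 0.0231
grip_force: 61.6
```

>>> move_arm:
  targets:
    - [[0,0.3,0],[0,0,0],1]
    - [[0,0.6,0],[0,0,0],1]
    - [[0,0.9,0],[0,0,0],1]
    - [[0,1,0],[0,0,0],1]

```text
clock: 24.9
tcp_pos: [0.6092, 0.0476, 0.2356]
orientation: [0.0, 0.027, 1.0, -0.0]
wrist_force: [-0.5, -3.9, -0.0]
finger_gap: 0.023
grip_force: 61.7
```

>>> move_arm:
  targets:
    - [[0,0.3,-0.2],[0,0,0],1]
    - [[0,0.6,-0.2],[0,0,0],1]
    - [[0,0.9,-0.2],[0,0,0],1]
    - [[0,1,-0.2],[0,0,0],1]

```text
clock: 25.4
tcp_pos: [0.6092, 0.048, 0.2357]
orientation: [0.0, 0.027, 1.0, -0.001]
wrist_force: [-0.4, -6.6, -1.0]
finger_gap: 0.0232
grip_force: 61.7
```

>>> move_arm:
  targets:
    - [[0,0.3,0],[0,0,0],1]
    - [[0,0.6,0],[0,0,0],1]
    - [[0,0.9,0],[0,0,0],1]
    - [[0,1,0],[0,0,0],1]

```text
clock: 25.9
tcp_pos: [0.6091, 0.0481, 0.2357]
orientation: [-0.0, 0.027, 1.0, -0.001]
wrist_force: [-0.7, -8.3, -0.5]
finger_gap: 0.0234
grip_force: 61.7
```

```bash
python3 - <<'E'
from h import *
st=env.get_state();print(st['tcp_pos'],st['wrist_force'],st['ft_torque'])
w=env.read_camera('wrist'); save(w,'w6.png')
E
```

```text
[0.6091 0.0481 0.2357] [-0.7205 -8.3238 -0.5466] [-1.7607  0.1492 -0.0556]
```

View pics/w6.png

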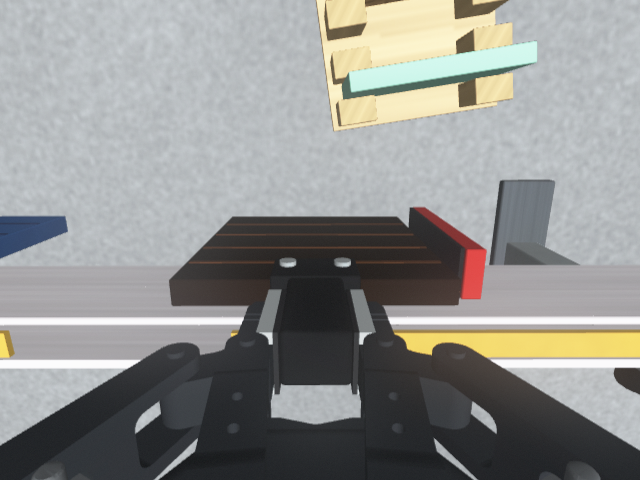

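>>> move_arm:
  targets:
    - [[0,-0.5,0],[0,0,0],1]
    - [[0,-0.9,0],[0,0,0],1]
    - [[0,-0.9,0],[0,0,0],1]

```text
clock: 26.32
tcp_pos: [0.6091, 0.048, 0.2357]
orientation: [-0.0, 0.027, 1.0, -0.001]
wrist_force: [-0.2, -4.8, -0.9]
finger_gap: 0.0229
grip_force: 61.6
```

>>> move_arm:
  squeeze: 20
  targets:
    - [[0,0,0],[0,0,0],1]
    - [[0,0,0],[0,0,0],1]
    - [[0,0,0],[0,0,0],1]

```text
clock: 26.7
tcp_pos: [0.6091, 0.048, 0.2357]
orientation: [-0.0, 0.027, 1.0, -0.001]
wrist_force: [-0.2, -6.1, 0.3]
finger_gap: 0.0231
grip_force: 61.6
```

>>> move_arm:
  targets:
    - [[0,-0.3,0],[0,0,0],0.42]
    - [[0,-0.3,0],[0,0,0],0.36]
    - [[0,-0.3,0],[0,0,0],0.3]
    - [[0,-0.3,0],[0,0,0],0.2]

```text
clock: 27.2
tcp_pos: [0.6092, 0.0489, 0.2358]
orientation: [0.0, 0.027, 1.0, 0.0]
wrist_force: [-0.2, -0.1, -0.5]
finger_gap: 0.0344
grip_force: 0.0
```

Released. Check it against the stop before retreating.

```bash
python3 - <<'E'
from h import *
st=env.get_state();print(st['tcp_pos'],st['wrist_force'],st['ft_torque'])
w=env.read_camera('wrist'); save(w,'w7.png')
a=cv2.imread('pics/w6.png');b=w['pixels'][:,:,::-1]
cv2.imwrite('pics/cmp.png',np.vstack([cv2.resize(x[200:340,160:520],None,fx=2,fy=2) for x in(a,b)]))
E
```

```text
[0.6092 0.0489 0.2358] [-0.1826 -0.106  -0.4839] [-0.041   0.0414  0.03  ]
```

View pics/cmp.png

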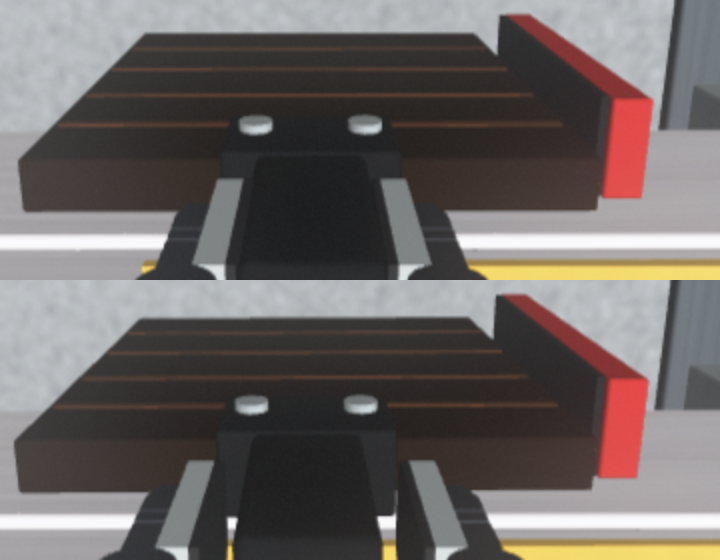

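>>> move_arm:
  targets:
    - [[0,0,0],[0,0,0],-0.2]
    - [[0,0,0],[0,0,0],-0.2]
    - [[0,0,-10],[0,0,0],-0.2]
    - [[0,0,-25],[0,0,0],-0.2]
    - [[0,0,-50],[0,0,0],-0.2]

```text
clock: 27.88
tcp_pos: [0.6089, 0.0484, 0.2867]
orientation: [-0.0, 0.027, 1.0, 0.0]
wrist_force: [0.7, 0.7, -0.6]
finger_gap: 0.0508
grip_force: 0.0
```

>>> move_arm:
  targets:
    - [[20,0,-40],[0,0,0],-0.2]
    - [[50,0,-80],[0,0,0],-0.2]
    - [[80,0,-90],[0,0,0],-0.2]
    - [[80,0,-90],[0,0,0],-0.2]

```text
clock: 28.38
tcp_pos: [0.5284, 0.0529, 0.3794]
orientation: [0.003, 0.027, 1.0, -0.0]
wrist_force: [0.8, 0.2, -0.9]
finger_gap: 0.051
grip_force: 0.0
```

```bash
python3 - <<'E'
from h import *
st=env.get_state(); w=env.read_camera('wrist'); save(w,'w8.png'); print(st['tcp_pos'],st['wrist_force'])
for t in('board_edge','stop_face','hook','post'):
    for d in env.landmark_of(t,w)[:2]: print(t,d['centre'],d['confidence'])
E
```

```text
[0.5284 0.0529 0.3794] [ 0.803   0.2399 -0.8696]
board_edge [0.6184, 0.1145, 0.1494] 0.8
board_edge [0.6092, 0.0477, 0.2526] 0.63
stop_face [0.6166, 0.1166, 0.1507] 0.6
hook [0.6224, 0.0461, 0.2178] 0.7
hook [0.6166, 0.0425, 0.0549] 0.68
post [0.6095, 0.0466, 0.2535] 0.91
```

View pics/w8.png

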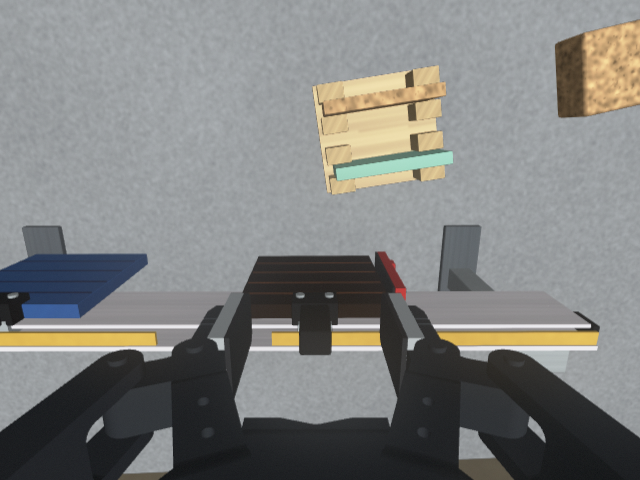

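```bash
python3 -c "
from workcell import env
print(env.hand_in())"
```

```text
the job is handed in; nothing more can be done
None
```

The smaller charred board now hangs by itself on the rail, with its hook home behind the lip, under the keeper strip and its edge against the red stop. I let go, backed the arm clear and handed the job in at about 28.6 s. Loads on the rail and stop stayed under about 10 N in the readings taken, and I moved nothing else. No verdict came back.

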